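Open the masala dabba and zero the scale

ROBOT

A 6-joint arm with a two-finger parallel gripper is mounted at the origin on the work surface. World frame = base frame: x ahead of the robot, y to its left, z up, the work surface at z = 0. Lengths are in m, angles in rad, forces in N, time in s.
With the tool pointing down it reaches from about 0.375 to 0.975 m from the base axis. Payload 3.8 kg.
Tool frame: the origin (TCP) lies at the very end of the fingers, on their centre line; the grasp point (between the pads) lies 19 mm behind it; z points along the fingers, y is the line along which they close (so a half turn about z gives the same grasp; the last joint's range is limited). The gripper opens to 85 mm and grips with 20 to 120 N. Pads are 22 mm wide; open, the fingers measure 114 mm over their backs; the gripper's body (76 mm by 85 mm) begins 54 mm behind the grasp point. The pads swing forward as they close: fully open they stand 13 mm farther back than shut.
Start: joints at [1.31, 0.264, 1.604, -0, 1.274, -0.037], TCP at [0.15, 0.658, 0.231] pointing down, gripper open.
Joint ranges: [-2.63, 2.63], [-0.94, 2.18], [0.31, 2.57], [-1.31, 4.45], [0, 2.66], [-2.55, 2.55]. Speed limits (rad/s): [2.57, 2.57, 3.14, 3.14, 3.14, 3.14].

INTERFACE

Orientations are given as a rotation vector (axis times angle).
In Python, from bench import arm, camera, cut_out gives the robot as it stands.
- The arm moves only by the tool arm_command, never from a script. Its argument "steps" is a list of rows, each an object of numbers: "dx", "dy", "dz": the shift along the tool's x, y, z in cm; "rx", "ry", "rz": the turn, a rotation vector about the tool's x, y, z in degrees; "grip": the opening, from 0 (shut) to 1 (fully open). In form: [{"dx": .., "dy": .., "dz": .., "rx": .., "ry": .., "rz": .., "grip": ..}, ...]. A call has 1 to 12 rows; each row is the pose to reach, as a shift and turn from the pose commanded when the call began, along the tool's axes at that moment; what a row does not reach only later rows make up. A row lasts 1/8 s, in which the tool goes at most 62.5 mm and 10.7 degrees, less where a joint would pass 70% of its speed; a pose out of reach is approached as far as the arm can. A call with a gripper value outside its range is refused whole. The fingers move at their own pace and stop on an object; "force" is the grip in N (left out, the last holds). Time passes only in rows, so rows that repeat a pose let the fingers close. It gives the time, the measured TCP pose, the force, the opening and the grip force at its end, in the units of the state.
- arm.state(): the state, without advancing time (a new reading comes with each control period).
- camera(name): name is "scene" or "top" or "wrist"; returns a dict with "image" (400x640x3 uint8, red, green, blue), "camera_matrix" (3x3 intrinsics, pixels), "pose" (4x4, takes a point from camera to world coordinates). Camera axes: x right, y down, z forward; pixel columns grow to the right and rows downward; lengths in m; the calibration is good to about 2 mm. A picture is of the moment at which its call begins. There is no depth.
- arm.close_job(): hands the job in; it is judged then, once.
Trained networks look in a picture, given as the dict that the camera call returned (one of the last four; its "shot" number tells which), for a name from the list of things; names that differ only in an ending like _2 or _b are one class to them, and where a whole thing is asked for, a point or a joint stands for the part that bears it (a point fixed in the world has none). Each returns a list of dicts, best first, with "score" (0 to 1); they miss things now and then, are a little off and sometimes report something else, mostly with a low value. They report only what shows in the picture. A call takes as long as a camera call.
- cut_out(picture, query): "pixels" (400x640 bool, what is visible of it) and "extent" ([left, top, right, bottom] in pixels, round what is visible of it).
The state is a dict: "time": time; "joint_positions": joint angles; "qd": joint speeds; "joint_efforts": joint torques, N m; "ee_pos": TCP position; "tcp_rot": TCP orientation; "force": force on the tool from outside, world axes, zero at the start; "torque": the same for the moment, N m; "gripper_width": opening from 0.0 (shut) to 1.0 (fully open); "finger_force": force on a finger pad.
Only numpy, scipy, OpenCV 4.12 (cv2) and the standard library are available. Lean on these libraries where they do the work, as an engineer would, in place of code of your own. Each camera call takes 0.05 s, during which the arm holds its last target. There are 200 camera calls.

TASK

Get ready to weigh out spice. First push the knob of the masala dabba's swivel lid sideways with your fingertips, without gripping it, until the lid has swung about a quarter turn open and stays there; then press the round button of the kitchen scale lightly to zero it, let it spring back up and withdraw. Be gentle with both, and leave the other two buttons, the ramekin on the scale and everything else on the counter alone.

Things in the scene. Friction and masses are not known exactly. Their poses are not given: they have to be found in the camera images.
- dabba: Round wooden masala dabba (spice box), fixed to the counter, 156 mm across, open top rim 55 mm above the counter, small steel bowls inside. Origin: centre of its underside. Its +x axis points to the lid's pivot pin.
- dabba_lid (a joint): Swivel lid, dark wooden disc 158 mm across, 10 mm thick (top 67 mm above the counter), turning level about an upright pin near its edge. Angle in rad: 0 covers the box; grows counter-clockwise from above (knob swings to the box's -y side), stop at 1.75, a quarter turn is 1.57. Starts at 0.05 to 0.4, needs under 2 N at the knob, stays where left, passes over low things beside the box.
- lid_knob (a point): Upright knob of light wood on the lid, 24 mm across, 28 mm tall, from the lid's top (67 mm above the counter) to 95 mm. This point is on the knob's axis, 81 mm above the counter, 114 mm from the pivot axis. At lid angle 0 it lies on the box's -x side, 50 mm from the box's axis.
- lid_pivot (a point): The lid's turning axis (upright pin), at the height of the lid's top face, 64 mm from the box's axis towards its +x.
- scale: White flat kitchen scale, fixed, 190 (x) x 170 (y) x 22 mm tall. Origin: centre of its underside. Round steel platform 120 mm across, 30 mm above the counter, centred 30 mm to +x of the origin; the three buttons stand in a row along y, 50 mm apart, 70 mm to -x of the origin, in any order.
- round_button: Scale button: the zero (tare) button, a round key 22 mm across. Black key on a white 36 x 30 x 2 mm bezel on the scale's front deck. Origin: centre of the bezel's underside, 22 mm above the counter; the key's top at rest is 10 mm above this origin (32 mm above the counter). Axes parallel to the scale's.
- round_key (a joint): Travel of the round key in m: 0 up, 0.006 fully down; it is pressed straight down, its spring gives about 0.83 N per mm (5 N at the bottom stop) and lifts it again. It counts as pressed past 0.003.
- square_button: Scale button: a square key 20 x 20 mm; leave alone. Black key on a white 36 x 30 x 2 mm bezel on the scale's front deck. Origin: centre of the bezel's underside, 22 mm above the counter; the key's top at rest is 10 mm above this origin (32 mm above the counter). Axes parallel to the scale's.
- square_key (a joint): Travel of the square key in m: 0 up, 0.006 fully down; it is pressed straight down, its spring gives about 0.83 N per mm (5 N at the bottom stop) and lifts it again. It counts as pressed past 0.003.
- bar_button: Scale button: a narrow bar key 32 mm along x, 10 mm along y; leave alone. Black key on a white 36 x 30 x 2 mm bezel on the scale's front deck. Origin: centre of the bezel's underside, 22 mm above the counter; the key's top at rest is 10 mm above this origin (32 mm above the counter). Axes parallel to the scale's.
- bar_key (a joint): Travel of the bar key in m: 0 up, 0.006 fully down; it is pressed straight down, its spring gives about 0.83 N per mm (5 N at the bottom stop) and lifts it again. It counts as pressed past 0.003.
- ramekin: Pink round ceramic ramekin, 84 mm across, 45 mm tall, loose, standing on the scale's steel platform (rim 75 mm above the counter). Leave alone. Origin: centre of its underside.
- clip: White plastic bag clip, 75 x 16 mm, about 22 mm tall, lying loose. Leave alone. Origin: centre of its underside.
- strainer: Steel tea strainer: bowl 72 mm across and 31 mm tall with a 115 mm wire handle to its -x side, loose. Leave alone. Origin: under the bowl's centre.
- jar: Amber glass jar with a steel cap, 60 mm across, 90 mm tall, loose. Leave alone. Origin: centre of its underside.
- katori: Small steel bowl, 76 mm across, 35 mm tall, loose. Leave alone. Origin: centre of its underside.
- pepper_mill: Turned wooden pepper mill, 52 mm across, 120 mm tall, loose. Leave alone. Origin: centre of its underside.
- spoon: Steel spoon, 160 mm long, about 20 mm tall, lying loose along its x. Leave alone. Origin: centre of its underside.

How it is judged:
By the outcome, as a careful person would: the job done as asked, in the order asked, and still so for the second after the job is handed in, with the robot touching nothing.
It also fails if it takes over 58 s, if anything falls off the work surface, if the arm or the gripper's body presses on something with over 40 N, if the wrist force passes 120 N, or if a joint passes its speed limit or range.

## Working session

There is one attempt and no reset: what is moved stays moved. The work goes in short steps, Python scripts to look and compute and a tool call to move; the robot and the scene stay as the last step left them, time stands still between calls to the robot, and variables do not carry over. Pictures are saved under pics/ and viewed, at most 10 in all, crops included, and the job is handed in when it is done.

Besides the shell and the picture viewer there is one more tool, called after "Call:" as name(argument=value, ...) on one line, values as JSON. arm_command: Moves the arm, as the interface text tells. Its arguments: {"type":"object","properties":{"steps":{"type":"array"},"force":{"type":"number"}},"required":["steps"]}

```bash
mkdir -p pics
cat > h.py <<'E'
import numpy as np, cv2
from bench import arm, camera, cut_out
def ray(p,uv,z):
    K,T=p["camera_matrix"],p["pose"]
    d=T[:3,:3]@np.linalg.solve(K,[uv[0],uv[1],1.]); o=T[:3,3]
    return (o+d*(z-o[2])/d[2])[:2]
def find(p,q):
    r=cut_out(p,q)
    if not r: return None
    m=r[0]["pixels"].astype(np.uint8); mo=cv2.moments(m,True)
    return r[0]["score"],(mo["m10"]/mo["m00"],mo["m01"]/mo["m00"]),r[0]["extent"],m
def save(p,n): cv2.imwrite(f"pics/{n}.png",p["image"][:,:,::-1])
E
python3 - <<'E'
from h import *
s=arm.state();print({k:np.round(v,3) for k,v in s.items()})
for c in("top","scene"):
    p=camera(c);save(p,c+"0");print(c,p["pose"][:3,3].round(3))
    for q,z in dict(dabba=.055,dabba_lid=.067,lid_knob=.081,scale=.022,round_button=.03,square_button=.03,bar_button=.03,ramekin=.07,clip=.01,strainer=.015,jar=.09,katori=.035,pepper_mill=.12,spoon=.01).items():
        f=find(p,q)
        if f: print(q,round(f[0],2),np.round(f[1],1),np.round(f[2]),ray(p,f[1],z).round(3))
E
```

```text
{'time': np.float64(0.0), 'joint_positions': array([ 1.31 ,  0.265,  1.605,  0.   ,  1.274, -0.037]), 'qd': array([-0.001, -0.001, -0.   ,  0.   , -0.001,  0.001]), 'joint_efforts': array([-0.000e+00, -5.151e+01, -3.673e+01,  0.000e+00,  1.300e-02,
        0.000e+00]), 'ee_pos': array([0.15 , 0.657, 0.23 ]), 'tcp_rot': array([-3.510e-01, -3.122e+00,  3.000e-03]), 'force': array([-0.447, -0.008,  0.941]), 'torque': array([-0.027,  0.005, -0.042]), 'finger_force': np.float64(0.0), 'gripper_width': np.float64(0.997)}
top [ 0.466 -0.005  1.158]
dabba 0.94 [395.7 212. ] [364. 185. 430. 240.] [ 0.563 -0.22 ]
dabba_lid 0.65 [399.4 211.4] [372. 182. 429. 241.] [ 0.563 -0.227]
lid_knob 0.87 [399.5 211.3] [375. 185. 429. 238.] [ 0.562 -0.225]
scale 0.83 [256.2 231.6] [221. 198. 287. 267.] [0.515 0.174]
round_button 0.51 [270.  258.4] [264. 254. 276. 267.] [0.439 0.134]
bar_button 0.62 [256.7 232. ] [223. 198. 288. 267.] [0.514 0.171]
ramekin 0.81 [253.1 221.2] [238. 209. 270. 237.] [0.542 0.175]
strainer 0.63 [146.6 226. ] [137. 206. 162. 272.] [0.537 0.493]
jar 0.69 [305.9 140.6] [296. 129. 3
[... 313 characters left out ...]
_lid 0.75 [359.4 242.9] [347. 223. 367. 262.] [0.792 0.016]
lid_knob 0.86 [241.1 223.6] [213. 204. 272. 246.] [ 0.586 -0.234]
scale 0.61 [354.5 189. ] [317. 160. 390. 208.] [0.549 0.152]
round_button 0.64 [332.8 172.3] [326. 171. 337. 180.] [0.448 0.13 ]
bar_button 0.51 [345.  167.8] [343. 166. 347. 172.] [0.446 0.178]
ramekin 0.72 [360.  176.8] [348. 164. 372. 188.] [0.556 0.166]
strainer 0.66 [355.8 189. ] [317. 160. 393. 208.] [0.544 0.161]
jar 0.78 [359.1 242.8] [350. 221. 368. 262.] [0.81  0.003]
katori 0.71 [294.2 266.5] [280. 255. 311. 280.] [ 0.756 -0.159]
pepper_mill 0.64 [396.1 223.5] [388. 201. 406. 243.] [0.821 0.106]
spoon 0.85 [152.9 250.6] [137. 226. 168. 267.] [ 0.495 -0.469]
```

Run:
```python
import cv2
a=cv2.imread("pics/top0.png")[110:290,120:520]; cv2.imwrite("pics/topc.png",cv2.resize(a,None,fx=2,fy=2,interpolation=3))
a=cv2.imread("pics/top0.png")
b=[cv2.resize(a[175:275,x:x+100],(400,400),interpolation=2) for x in(345,205)]
cv2.imwrite("pics/topd.png",cv2.hconcat(b))
```

```text
(no output)
```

View pics/topd.png

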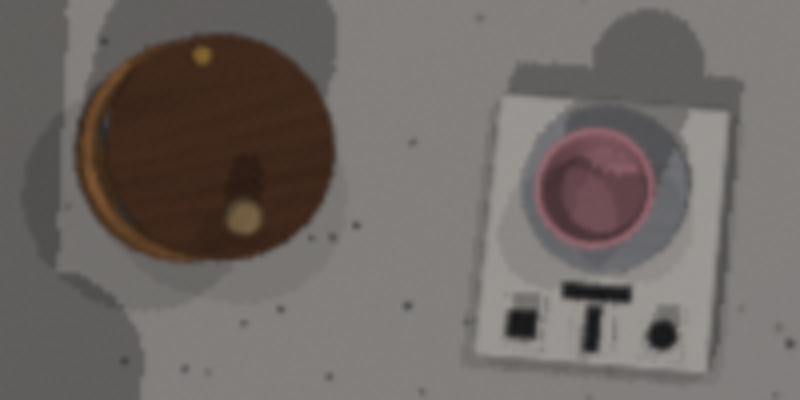

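View pics/scene0.png

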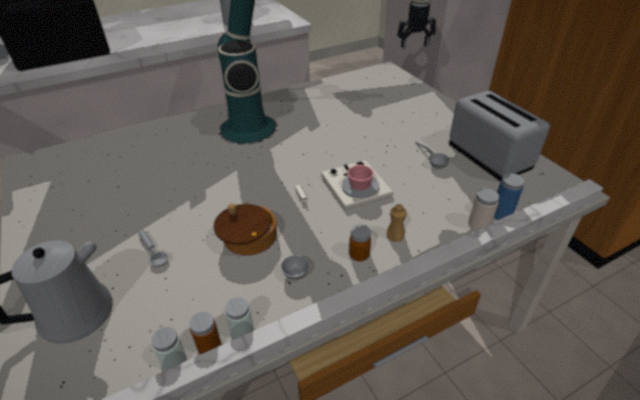

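View pics/topc.png

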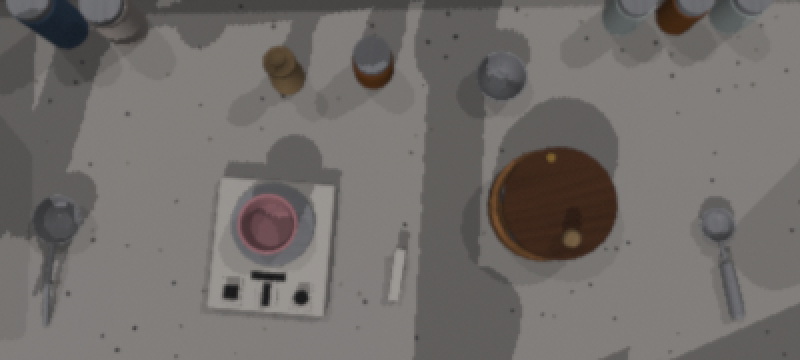

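The top view shows the lid slightly open, the knob at about (406, 229), the pin at (395.5, 189), and the round key rightmost at about (270.5, 258.5). The square key is on the left and the bar key in the middle. The clip lies between the scale and the box, and nothing tall stands on the box's -y side, where the lid swings. Next I'll get the box yaw from the visible left rim.

```bash
cat >> h.py <<'E'
from scipy.spatial.transform import Rotation as R
def rows(tg, pos, rot):
    "world targets (x,y,z,tool yaw change deg about tool z) -> tool shifts in cm"
    M=R.from_rotvec(rot).as_matrix()
    for t in tg: print(dict(zip(("dx","dy","dz","rz"),[*np.round(M.T@(np.array(t[:3])-pos)*100,2),round(t[3],1)])))
E
python3 - <<'E'
from h import *
from scipy.optimize import least_squares
p=camera("top")
f=lambda c,z:ray(p,(345+c[0]/4,175+c[1]/4),z)
knob=f((244,217),.095);piv=f((202,55),.069)
# lid dark disc centre estimate from outline pts (z .067)
b=[f(c,.067) for c in((333,150),(315,90),(270,45),(318,205),(280,248),(222,260))]
lc=least_squares(lambda c:[np.hypot(*(q-c))-.079 for q in b],[.56,-.22])
print("knob",knob,"piv",piv,"dist",np.hypot(*(knob-piv)),"lidc",lc.x,lc.fun.round(4),np.hypot(*(lc.x-piv)))
for z in(0,.055):
    o=[f(c,z) for c in((77,148),(82,115),(100,82),(80,175),(95,210),(120,238),(155,258))]
    r=least_squares(lambda c:[np.hypot(*(q-c))-.078 for q in o],[.56,-.22])
    v=piv-r.x; w=piv-knob
    print(z,r.x,r.fun.round(4),np.hypot(*v),"yaw",np.arctan2(v[1],v[0]),"lidyaw",np.arctan2(w[1],w[0]))
print("btn",ray(p,(205+262/4,175+335/4),.032),"sq",ray(p,(205+121/4,175+324/4),.032),"bar",ray(p,(205+193/4,175+328/4),.032))
E
```

```text
knob [ 0.51251003 -0.23724742] piv [ 0.62574823 -0.218661  ] dist 0.11475340770192809 lidc [ 0.56264672 -0.22738291] [-0.0001 -0.0009  0.0007 -0.0004  0.0017 -0.0011] 0.06370142206691909
0 [ 0.56413252 -0.21587944] [-0.0005  0.0005  0.0013 -0.0008 -0.0007 -0.      0.0016] 0.06167845725163441 yaw -0.0451129900878723 lidyaw 0.16268505269302888
0.055 [ 0.56067114 -0.2100859 ] [-0.      0.0003 -0.     -0.0001 -0.0002 -0.0001  0.0003] 0.06563962049111444 yaw -0.13101356698140298 lidyaw 0.16268505269302888
btn [0.43820271 0.1319822 ] sq [0.44725601 0.23135873] bar [0.44375475 0.18056787]
```

Run:
```python
from h import *
s=arm.state()
rows([(.30,.50,.22,35),(.46,.25,.20,80)],s["ee_pos"],s["tcp_rot"])
```

```text
{'dx': np.float64(-18.16), 'dy': np.float64(-12.09), 'dz': np.float64(1.13), 'rz': 35}
{'dx': np.float64(-39.3), 'dy': np.float64(-32.91), 'dz': np.float64(3.13), 'rz': 80}
```

Call:
arm_command(steps=[{"dx":-4.5,"dy":-3,"dz":0.3,"rz":9,"grip":0},{"dx":-9,"dy":-6,"dz":0.6,"rz":18,"grip":0},{"dx":-13.5,"dy":-9,"dz":0.9,"rz":27,"grip":0},{"dx":-18,"dy":-12,"dz":1.1,"rz":36,"grip":0},{"dx":-22,"dy":-16,"dz":1.5,"rz":45,"grip":0},{"dx":-26.5,"dy":-20.5,"dz":2,"rz":54,"grip":0},{"dx":-31,"dy":-25,"dz":2.5,"rz":63,"grip":0},{"dx":-35,"dy":-29,"dz":3,"rz":72,"grip":0},{"dx":-39.3,"dy":-33,"dz":3.1,"rz":80,"grip":0},{"dx":-39.3,"dy":-33,"dz":3.1,"rz":80,"grip":0}])

```text
invalid input at $.steps[0]: expected keys dx, dy, dz, rx, ry, rz, grip
```

Run:
```python
from h import *
s=arm.state();print(s["time"],s["ee_pos"],s["tcp_rot"],s["joint_positions"].round(2),s["gripper_width"])
M=R.from_rotvec(s["tcp_rot"]).as_matrix()
th=.163;t=np.array([np.sin(th),-np.cos(th)]);k=np.array([.5125,-.2372])
ang=np.degrees(np.arctan2(M[1,1],M[0,1])-np.arctan2(t[1],t[0]));print("rz needed",ang)
a=k-.05*t
rows([(*a,.2,ang),(*a,.078,ang)],s["ee_pos"],s["tcp_rot"])
```

```text
1.55 [0.14979886 0.65816051 0.23126949] [-3.50797047e-01 -3.12194395e+00 -2.04871008e-05] [ 1.31  0.26  1.6   0.    1.27 -0.04] 0.9976202158996879
rz needed 157.83849790739845
{'dx': np.float64(-53.35), 'dy': np.float64(-74.62), 'dz': np.float64(3.13), 'rz': np.float64(157.8)}
{'dx': np.float64(-53.35), 'dy': np.float64(-74.62), 'dz': np.float64(15.33), 'rz': np.float64(157.8)}
```

All keys are required.

Call:
arm_command(steps=[{"dx":-4.5,"dy":-3,"dz":0.3,"rx":0,"ry":0,"rz":9,"grip":0},{"dx":-9,"dy":-6,"dz":0.6,"rx":0,"ry":0,"rz":18,"grip":0},{"dx":-13.5,"dy":-9,"dz":0.9,"rx":0,"ry":0,"rz":27,"grip":0},{"dx":-18,"dy":-12,"dz":1.1,"rx":0,"ry":0,"rz":36,"grip":0},{"dx":-22,"dy":-16,"dz":1.5,"rx":0,"ry":0,"rz":45,"grip":0},{"dx":-26.5,"dy":-20.5,"dz":2,"rx":0,"ry":0,"rz":54,"grip":0},{"dx":-31,"dy":-25,"dz":2.5,"rx":0,"ry":0,"rz":63,"grip":0},{"dx":-35,"dy":-29,"dz":3,"rx":0,"ry":0,"rz":72,"grip":0},{"dx":-39.3,"dy":-33,"dz":3.1,"rx":0,"ry":0,"rz":80,"grip":0},{"dx":-39.3,"dy":-33,"dz":3.1,"rx":0,"ry":0,"rz":80,"grip":0}])

```text
time: 2.8
ee_pos: [0.4617, 0.2459, 0.2004]
tcp_rot: [2.281, 2.158, 0.0]
force: [-0.1, 0.5, -0.2]
gripper_width: 0.003
finger_force: 0.0
```

Run:
```python
from h import *
s=arm.state();print(s["time"],s["ee_pos"],s["tcp_rot"],s["joint_positions"].round(2),s["gripper_width"])
M=R.from_rotvec(s["tcp_rot"]).as_matrix()
th=.163;t=np.array([np.sin(th),-np.cos(th)]);k=np.array([.5125,-.2372])
ang=np.degrees(np.arctan2(M[1,1],M[0,1])-np.arctan2(t[1],t[0]));print("rz needed",ang)
a=k-.055*t
rows([(*a,.2,ang),(*a,.078,ang)],s["ee_pos"],s["tcp_rot"])
```

```text
2.8 [0.46170312 0.24593563 0.20042311] [2.28141639e+00 2.15823844e+00 2.20652671e-04] [ 0.44 -0.    1.96 -0.    1.18  0.5 ] 0.00294709473271914
rz needed 77.48228348961267
{'dx': np.float64(-42.59), 'dy': np.float64(6.56), 'dz': np.float64(0.08), 'rz': np.float64(77.5)}
{'dx': np.float64(-42.58), 'dy': np.float64(6.55), 'dz': np.float64(12.28), 'rz': np.float64(77.5)}
```

Call:
arm_command(steps=[{"dx":-5,"dy":0.8,"dz":0,"rx":0,"ry":0,"rz":9,"grip":0},{"dx":-10,"dy":1.5,"dz":0,"rx":0,"ry":0,"rz":18,"grip":0},{"dx":-15,"dy":2.3,"dz":0,"rx":0,"ry":0,"rz":27,"grip":0},{"dx":-20,"dy":3,"dz":0,"rx":0,"ry":0,"rz":36,"grip":0},{"dx":-25,"dy":3.8,"dz":0,"rx":0,"ry":0,"rz":45,"grip":0},{"dx":-30,"dy":4.6,"dz":0,"rx":0,"ry":0,"rz":54,"grip":0},{"dx":-35,"dy":5.4,"dz":0,"rx":0,"ry":0,"rz":63,"grip":0},{"dx":-40,"dy":6.1,"dz":0,"rx":0,"ry":0,"rz":72,"grip":0},{"dx":-42.6,"dy":6.5,"dz":2,"rx":0,"ry":0,"rz":77.5,"grip":0},{"dx":-42.6,"dy":6.5,"dz":5,"rx":0,"ry":0,"rz":77.5,"grip":0},{"dx":-42.6,"dy":6.5,"dz":8,"rx":0,"ry":0,"rz":77.5,"grip":0},{"dx":-42.6,"dy":6.5,"dz":8,"rx":0,"ry":0,"rz":77.5,"grip":0}])

```text
time: 4.3
ee_pos: [0.5017, -0.1777, 0.1177]
tcp_rot: [-3.127, -0.267, 0.008]
force: [-0.5, -0.3, 0.1]
gripper_width: -0.001
finger_force: 0.0
```

Run:
```python
from h import *
s=arm.state();print(s["time"],s["ee_pos"],s["tcp_rot"],s["joint_positions"].round(2),s["force"])
p=camera("wrist");save(p,"w1")
f=find(p,"lid_knob");print(f[:3] if f else None, p["pose"].round(3))
def proj(x):
    T=np.linalg.inv(p["pose"]);c=p["camera_matrix"]@(T[:3,:3]@x+T[:3,3]);return (c[:2]/c[2]).round(0)
print("knob",proj(np.array([.5125,-.2372,.095])),"piv",proj(np.array([.6257,-.2187,.067])),"tcp",proj(s["ee_pos"]))
```

```text
4.3 [ 0.50165512 -0.17767121  0.11765717] [-3.12705359 -0.26689692  0.00831097] [-0.39  0.1   2.02  0.    1.03  1.01] [-0.49271212 -0.33943027  0.13857923]
(0.73, (416.40754782009304, 127.4132345338618), [285.7, 0.0, 546.3, 255.7]) [[ 0.17  -0.934 -0.314  0.581]
 [-0.985 -0.162 -0.051 -0.164]
 [-0.003  0.318 -0.948  0.26 ]
 [ 0.     0.     0.     1.   ]]
knob [423. 240.] piv [431.  27.] tcp [319. 260.]
```

View pics/w1.png

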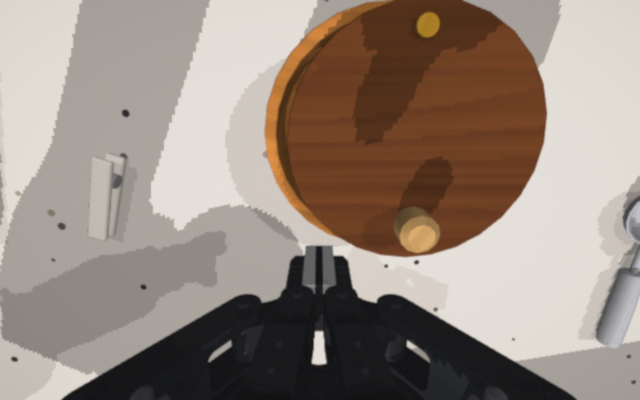

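The knob top is at (421, 238) in the wrist view, which matches my estimate of (423, 240), and the shut fingertips hang beside it, clear on the +y side. Next I'll lower them and close in on the knob.

```bash
cat > arc.py <<'E'
from h import *
import sys
piv=np.array([.6257,-.2187]);L=.1145
def tgt(th,d,z=.079):
    t=np.array([np.sin(th),-np.cos(th)]);return piv-L*np.array([np.cos(th),np.sin(th)])-d*t,t
def go(lst,z=.079):
    s=arm.state();M=R.from_rotvec(s["tcp_rot"]).as_matrix();print(s["time"],s["ee_pos"].round(4),s["force"].round(2))
    c=M.T[:, :];out=[]
    for th,d in lst:
        a,t=tgt(th,d);ang=np.degrees(np.arctan2(M[1,1],M[0,1])-np.arctan2(t[1],t[0]));ang=(ang+180)%360-180
        out.append((*a,z,ang))
    rows(out,s["ee_pos"],s["tcp_rot"])
E
python3 - <<'E'
from arc import *
go([(.163,.05),(.163,.035),(.163,.026)])
E
```

```text
4.4 [ 0.5043 -0.1789  0.1209] [0.14 0.89 0.81]
{'dx': np.float64(-0.12), 'dy': np.float64(0.9), 'dz': np.float64(4.19), 'rz': np.float64(0.4)}
{'dx': np.float64(-0.13), 'dy': np.float64(2.4), 'dz': np.float64(4.19), 'rz': np.float64(0.4)}
{'dx': np.float64(-0.14), 'dy': np.float64(3.3), 'dz': np.float64(4.19), 'rz': np.float64(0.4)}
```

Call:
arm_command(steps=[{"dx":-0.1,"dy":0,"dz":2,"rx":0,"ry":0,"rz":0,"grip":0},{"dx":-0.1,"dy":0,"dz":4.2,"rx":0,"ry":0,"rz":0,"grip":0},{"dx":-0.1,"dy":0.6,"dz":4.2,"rx":0,"ry":0,"rz":0,"grip":0},{"dx":-0.1,"dy":1.2,"dz":4.2,"rx":0,"ry":0,"rz":0,"grip":0},{"dx":-0.1,"dy":1.7,"dz":4.2,"rx":0,"ry":0,"rz":0,"grip":0},{"dx":-0.1,"dy":2.2,"dz":4.2,"rx":0,"ry":0,"rz":0,"grip":0},{"dx":-0.1,"dy":2.6,"dz":4.2,"rx":0,"ry":0,"rz":0,"grip":0},{"dx":-0.1,"dy":3,"dz":4.2,"rx":0,"ry":0,"rz":0,"grip":0},{"dx":-0.1,"dy":3,"dz":4.2,"rx":0,"ry":0,"rz":0,"grip":0}])

```text
time: 5.52
ee_pos: [0.5078, -0.2095, 0.0782]
tcp_rot: [-3.13, -0.264, 0.0]
force: [0.8, -0.7, -0.7]
gripper_width: -0.001
finger_force: 0.0
```

Run:
```python
from arc import *
camera("wrist")
go([(.163+.07*i,.027) for i in range(1,13)])
```

```text
5.575 [ 0.5077 -0.2093  0.0782] [ 0.04 -0.14  0.07]
{'dx': np.float64(-0.12), 'dy': np.float64(0.95), 'dz': np.float64(-0.08), 'rz': np.float64(-3.7)}
{'dx': np.float64(-0.23), 'dy': np.float64(1.76), 'dz': np.float64(-0.08), 'rz': np.float64(-7.7)}
{'dx': np.float64(-0.28), 'dy': np.float64(2.59), 'dz': np.float64(-0.08), 'rz': np.float64(-11.7)}
{'dx': np.float64(-0.28), 'dy': np.float64(3.41), 'dz': np.float64(-0.08), 'rz': np.float64(-15.7)}
{'dx': np.float64(-0.21), 'dy': np.float64(4.23), 'dz': np.float64(-0.08), 'rz': np.float64(-19.7)}
{'dx': np.float64(-0.09), 'dy': np.float64(5.04), 'dz': np.float64(-0.08), 'rz': np.float64(-23.7)}
{'dx': np.float64(0.09), 'dy': np.float64(5.85), 'dz': np.float64(-0.08), 'rz': np.float64(-27.8)}
{'dx': np.float64(0.32), 'dy': np.float64(6.64), 'dz': np.float64(-0.08), 'rz': np.float64(-31.8)}
{'dx': np.float64(0.61), 'dy': np.float64(7.41), 'dz': np.float64(-0.08), 'rz': np.float64(-35.8)}
{'dx': np.float64(0.95), 'dy': np.float64(8.16), 'dz': np.float64(-0.08), 'rz': np.float64(-39.8)}
{'dx': np.float64(1.34), 'dy': np.float64(8.88), 'dz': np.float64(-0.08), 'rz': np.float64(-43.8)}
{'dx': np.float64(1.79), 'dy': np.float64(9.57), 'dz': np.float64(-0.08), 'rz': np.float64(-47.8)}
```

Call:
arm_command(steps=[{"dx":-0.05,"dy":0.3,"dz":0,"rx":0,"ry":0,"rz":-1,"grip":0},{"dx":-0.1,"dy":0.6,"dz":0,"rx":0,"ry":0,"rz":-2.5,"grip":0},{"dx":-0.12,"dy":0.95,"dz":0,"rx":0,"ry":0,"rz":-3.7,"grip":0},{"dx":-0.18,"dy":1.35,"dz":0,"rx":0,"ry":0,"rz":-5.7,"grip":0},{"dx":-0.23,"dy":1.76,"dz":0,"rx":0,"ry":0,"rz":-7.7,"grip":0},{"dx":-0.26,"dy":2.18,"dz":0,"rx":0,"ry":0,"rz":-9.7,"grip":0},{"dx":-0.28,"dy":2.6,"dz":0,"rx":0,"ry":0,"rz":-11.7,"grip":0},{"dx":-0.28,"dy":3.0,"dz":0,"rx":0,"ry":0,"rz":-13.7,"grip":0},{"dx":-0.28,"dy":3.4,"dz":0,"rx":0,"ry":0,"rz":-15.7,"grip":0},{"dx":-0.25,"dy":3.8,"dz":0,"rx":0,"ry":0,"rz":-17.7,"grip":0},{"dx":-0.21,"dy":4.2,"dz":0,"rx":0,"ry":0,"rz":-19.7,"grip":0},{"dx":-0.21,"dy":4.2,"dz":0,"rx":0,"ry":0,"rz":-19.7,"grip":0}])

```text
time: 7.08
ee_pos: [0.5129, -0.2515, 0.0783]
tcp_rot: [3.039, 0.796, 0.0]
force: [-1.2, 0.4, 0.7]
gripper_width: 0.001
finger_force: 0.0
```

Run:
```python
from arc import *
p=camera("wrist");save(p,"w2")
go([(.513+.055*i,.027) for i in range(1,12)])
```

```text
7.125 [ 0.5129 -0.2513  0.0783] [ 0.42 -0.6  -0.67]
{'dx': np.float64(-0.15), 'dy': np.float64(0.63), 'dz': np.float64(-0.07), 'rz': np.float64(-3.2)}
{'dx': np.float64(-0.24), 'dy': np.float64(1.27), 'dz': np.float64(-0.07), 'rz': np.float64(-6.3)}
{'dx': np.float64(-0.3), 'dy': np.float64(1.92), 'dz': np.float64(-0.07), 'rz': np.float64(-9.5)}
{'dx': np.float64(-0.33), 'dy': np.float64(2.56), 'dz': np.float64(-0.07), 'rz': np.float64(-12.6)}
{'dx': np.float64(-0.32), 'dy': np.float64(3.21), 'dz': np.float64(-0.07), 'rz': np.float64(-15.8)}
{'dx': np.float64(-0.27), 'dy': np.float64(3.85), 'dz': np.float64(-0.07), 'rz': np.float64(-19.0)}
{'dx': np.float64(-0.19), 'dy': np.float64(4.5), 'dz': np.float64(-0.07), 'rz': np.float64(-22.1)}
{'dx': np.float64(-0.07), 'dy': np.float64(5.13), 'dz': np.float64(-0.07), 'rz': np.float64(-25.3)}
{'dx': np.float64(0.08), 'dy': np.float64(5.76), 'dz': np.float64(-0.07), 'rz': np.float64(-28.4)}
{'dx': np.float64(0.26), 'dy': np.float64(6.38), 'dz': np.float64(-0.07), 'rz': np.float64(-31.6)}
{'dx': np.float64(0.48), 'dy': np.float64(6.99), 'dz': np.float64(-0.07), 'rz': np.float64(-34.7)}
```

View pics/w2.png

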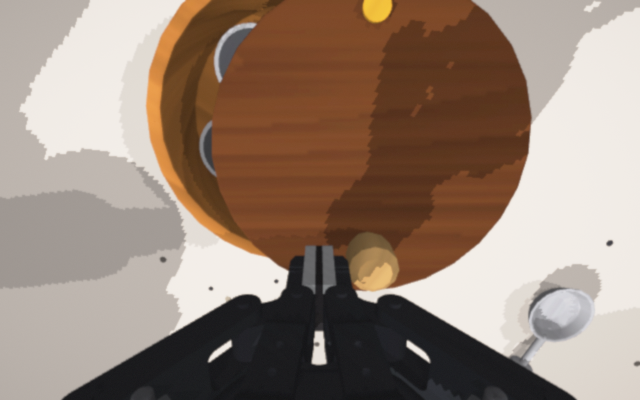

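The lid is turning with the knob, which sits at about (375, 265) against the right finger's back. Rim and bowls are showing on the left, and forces are near zero.

Call:
arm_command(steps=[{"dx":-0.15,"dy":0.6,"dz":0,"rx":0,"ry":0,"rz":-3.2,"grip":0},{"dx":-0.24,"dy":1.25,"dz":0,"rx":0,"ry":0,"rz":-6.3,"grip":0},{"dx":-0.3,"dy":1.9,"dz":0,"rx":0,"ry":0,"rz":-9.5,"grip":0},{"dx":-0.33,"dy":2.55,"dz":0,"rx":0,"ry":0,"rz":-12.6,"grip":0},{"dx":-0.32,"dy":3.2,"dz":0,"rx":0,"ry":0,"rz":-15.8,"grip":0},{"dx":-0.27,"dy":3.85,"dz":0,"rx":0,"ry":0,"rz":-19,"grip":0},{"dx":-0.19,"dy":4.5,"dz":0,"rx":0,"ry":0,"rz":-22.1,"grip":0},{"dx":-0.07,"dy":5.1,"dz":0,"rx":0,"ry":0,"rz":-25.3,"grip":0},{"dx":0.08,"dy":5.75,"dz":0,"rx":0,"ry":0,"rz":-28.4,"grip":0},{"dx":0.26,"dy":6.4,"dz":0,"rx":0,"ry":0,"rz":-31.6,"grip":0},{"dx":0.48,"dy":7,"dz":0,"rx":0,"ry":0,"rz":-34.7,"grip":0},{"dx":0.48,"dy":7,"dz":0,"rx":0,"ry":0,"rz":-34.7,"grip":0}])

```text
time: 8.62
ee_pos: [0.5515, -0.3099, 0.0783]
tcp_rot: [2.664, 1.665, 0.0]
force: [0.8, -0.2, 0.2]
gripper_width: 0.001
finger_force: 0.0
```

Run:
```python
from arc import *
p=camera("top");save(p,"t3")
a=p["image"][170:270,345:470,::-1]; cv2.imwrite("pics/t3c.png",cv2.resize(a,None,fx=6,fy=6,interpolation=2))
go([(1.118+.035*i,.027) for i in range(1,12)])
```

```text
8.675 [ 0.5513 -0.3097  0.0783] [-0.14  0.16 -0.06]
{'dx': np.float64(-0.1), 'dy': np.float64(0.41), 'dz': np.float64(-0.07), 'rz': np.float64(-2.1)}
{'dx': np.float64(-0.17), 'dy': np.float64(0.82), 'dz': np.float64(-0.07), 'rz': np.float64(-4.1)}
{'dx': np.float64(-0.23), 'dy': np.float64(1.23), 'dz': np.float64(-0.07), 'rz': np.float64(-6.1)}
{'dx': np.float64(-0.28), 'dy': np.float64(1.64), 'dz': np.float64(-0.07), 'rz': np.float64(-8.1)}
{'dx': np.float64(-0.31), 'dy': np.float64(2.05), 'dz': np.float64(-0.07), 'rz': np.float64(-10.1)}
{'dx': np.float64(-0.32), 'dy': np.float64(2.46), 'dz': np.float64(-0.07), 'rz': np.float64(-12.1)}
{'dx': np.float64(-0.33), 'dy': np.float64(2.87), 'dz': np.float64(-0.07), 'rz': np.float64(-14.1)}
{'dx': np.float64(-0.31), 'dy': np.float64(3.28), 'dz': np.float64(-0.07), 'rz': np.float64(-16.1)}
{'dx': np.float64(-0.28), 'dy': np.float64(3.69), 'dz': np.float64(-0.07), 'rz': np.float64(-18.1)}
{'dx': np.float64(-0.24), 'dy': np.float64(4.1), 'dz': np.float64(-0.07), 'rz': np.float64(-20.1)}
{'dx': np.float64(-0.19), 'dy': np.float64(4.51), 'dz': np.float64(-0.07), 'rz': np.float64(-22.1)}
```

View pics/t3c.png

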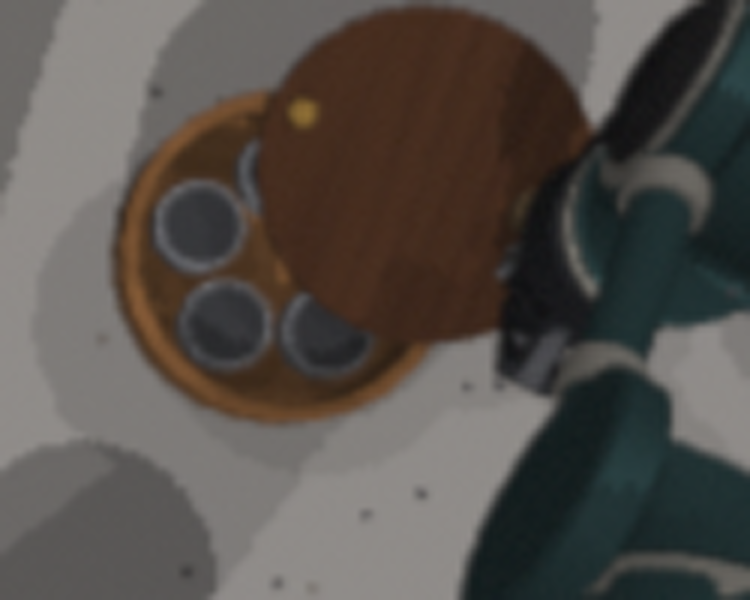

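Run:
```python
from arc import *
from scipy.optimize import least_squares
p=camera("top")
f=lambda c,z:ray(p,(345+c[0]/6,170+c[1]/6),z)
def fit(pts,z):
    q=np.array([f(c,z) for c in pts])
    return least_squares(lambda c:np.hypot(*(q-c[:2]).T)-c[2],[.57,-.23,.078])
b=fit([(118,260),(124,200),(165,138),(255,92),(135,325),(170,375),(220,408),(290,420),(360,407),(428,352)],.055)
l=fit([(425,5),(350,28),(290,85),(510,30),(560,80),(262,160),(262,200),(285,275),(330,315),(400,338),(470,340)],.067)
pv=f((303,112),.069)
print(b.x,b.fun.round(4),l.x,l.fun.round(4),pv)
for P in(pv,piv):
    v=P-b.x[:2];w=P-l.x[:2];print(np.hypot(*v),np.hypot(*w),np.arctan2(v[1],v[0]),np.arctan2(w[1],w[0]))
```

```text
[ 0.56161938 -0.21090209  0.07765242] [ 0.      0.001  -0.0003 -0.0006 -0.0002  0.0003  0.0001 -0.0012 -0.0001
  0.001 ] [ 0.59559115 -0.27530572  0.07763436] [ 0.0023 -0.0006 -0.0022  0.0012 -0.0013 -0.0012 -0.0004  0.0031  0.0014
 -0.0018 -0.0005] [ 0.62598081 -0.21866997]
0.06482849315690516 0.06427394238877733 -0.12011062735462928 1.0783140194220482
0.06455333314941264 0.06411513421956833 -0.12109368932839532 1.0819519080588431
```

Box yaw is -0.12 and lid yaw is 1.08, so the lid angle is about 1.20. It needs another 0.37 rad.

Call:
arm_command(steps=[{"dx":-0.1,"dy":0.4,"dz":0,"rx":0,"ry":0,"rz":-2.1,"grip":0},{"dx":-0.17,"dy":0.8,"dz":0,"rx":0,"ry":0,"rz":-4.1,"grip":0},{"dx":-0.23,"dy":1.2,"dz":0,"rx":0,"ry":0,"rz":-6.1,"grip":0},{"dx":-0.28,"dy":1.65,"dz":0,"rx":0,"ry":0,"rz":-8.1,"grip":0},{"dx":-0.31,"dy":2.05,"dz":0,"rx":0,"ry":0,"rz":-10.1,"grip":0},{"dx":-0.32,"dy":2.45,"dz":0,"rx":0,"ry":0,"rz":-12.1,"grip":0},{"dx":-0.33,"dy":2.85,"dz":0,"rx":0,"ry":0,"rz":-14.1,"grip":0},{"dx":-0.31,"dy":3.3,"dz":0,"rx":0,"ry":0,"rz":-16.1,"grip":0},{"dx":-0.28,"dy":3.7,"dz":0,"rx":0,"ry":0,"rz":-18.1,"grip":0},{"dx":-0.25,"dy":4.0,"dz":0,"rx":0,"ry":0,"rz":-19.6,"grip":0},{"dx":-0.21,"dy":4.3,"dz":0,"rx":0,"ry":0,"rz":-21,"grip":0},{"dx":-0.21,"dy":4.3,"dz":0,"rx":0,"ry":0,"rz":-21,"grip":0}])

```text
time: 10.22
ee_pos: [0.5894, -0.3305, 0.0784]
tcp_rot: [2.314, 2.124, 0.0]
force: [-0.7, -0.2, -0.2]
gripper_width: -0.003
finger_force: 0.0
```

Call:
arm_command(steps=[{"dx":0,"dy":-0.5,"dz":0,"rx":0,"ry":0,"rz":0,"grip":0},{"dx":0,"dy":-2,"dz":0,"rx":0,"ry":0,"rz":0,"grip":0},{"dx":0,"dy":-4,"dz":-1,"rx":0,"ry":0,"rz":0,"grip":0},{"dx":0,"dy":-6,"dz":-5,"rx":0,"ry":0,"rz":0,"grip":0},{"dx":0,"dy":-9,"dz":-9,"rx":0,"ry":0,"rz":0,"grip":0},{"dx":0,"dy":-12,"dz":-12,"rx":0,"ry":0,"rz":0,"grip":0},{"dx":0,"dy":-12,"dz":-12,"rx":0,"ry":0,"rz":0,"grip":0}])

```text
time: 11.1
ee_pos: [0.4687, -0.3209, 0.2016]
tcp_rot: [2.312, 2.118, 0.001]
force: [-0.2, -1.1, -0.2]
gripper_width: -0.001
finger_force: 0.0
```

Run:
```python
from h import *
s=arm.state();print(s["time"],s["ee_pos"],s["tcp_rot"],s["joint_positions"].round(2))
p=camera("wrist");save(p,"w4")
q=camera("top")
a=np.hstack([cv2.resize(q["image"][165:265,345:470,::-1],(400,320),interpolation=2),cv2.resize(p["image"][:,:,::-1],(400,250))[:,:]] if 0 else [cv2.resize(q["image"][165:265,345:470,::-1],(500,400),interpolation=2),cv2.copyMakeBorder(cv2.resize(p["image"][:,:,::-1],(300,188)),0,212,0,0,0)])
cv2.imwrite("pics/m4.png",a)
# into tool frame
rows([(.4382,.132,.2,0)],s["ee_pos"],s["tcp_rot"])
```

```text
11.1 [ 0.46866941 -0.32093304  0.20163038] [2.31241091e+00 2.11837996e+00 1.16792420e-03] [-0.64  0.08  1.87 -0.    1.18 -0.56]
{'dx': np.float64(44.85), 'dy': np.float64(-6.99), 'dz': np.float64(-0.01), 'rz': 0}
```

View pics/m4.png

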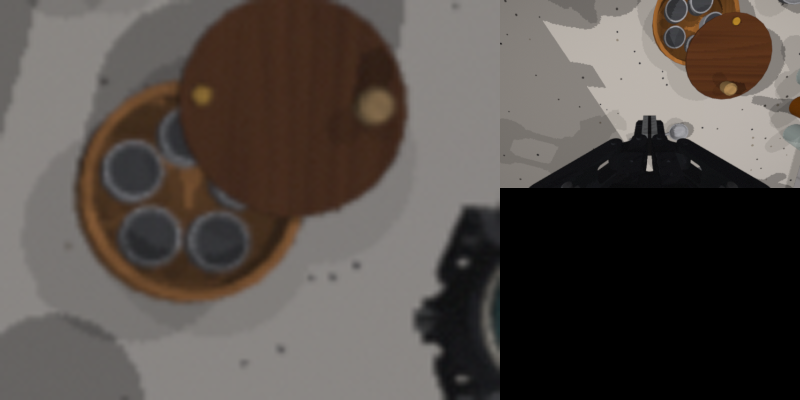

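The lid is open: knob at about (439, 191), pin at (396, 189), and the spoon looks untouched. I'll check the angle and plan the move to the button.

Run:
```python
from h import *
p=camera("top")
k=ray(p,(345+376/4,165+104/4),.095);v=ray(p,(345+203/4,165+95/4),.069);w=v-k
print(k,v,np.hypot(*w),"angle",np.arctan2(w[1],w[0])+.12)
s=arm.state();print(s["ee_pos"],s["tcp_rot"])
rows([(.42,.132,.2,0)],s["ee_pos"],s["tcp_rot"])
```

```text
[ 0.61391627 -0.33005804] [ 0.62573697 -0.21934976] 0.11133756582477032 angle 1.5844259956327589
[ 0.46893657 -0.31967146  0.1973782 ] [-2.31444628e+00 -2.12305587e+00 -2.49921432e-05]
{'dx': np.float64(44.58), 'dy': np.float64(-8.76), 'dz': np.float64(-0.23), 'rz': 0}
```

Lid angle is about 1.58. Moving on to the button, stopping just short of it for a close look.

Call:
arm_command(steps=[{"dx":5,"dy":-1,"dz":-0.3,"rx":0,"ry":0,"rz":0,"grip":0},{"dx":10,"dy":-2,"dz":-0.3,"rx":0,"ry":0,"rz":0,"grip":0},{"dx":15,"dy":-3,"dz":-0.3,"rx":0,"ry":0,"rz":0,"grip":0},{"dx":20,"dy":-4,"dz":-0.3,"rx":0,"ry":0,"rz":0,"grip":0},{"dx":25,"dy":-5,"dz":-0.3,"rx":0,"ry":0,"rz":0,"grip":0},{"dx":30,"dy":-6,"dz":-0.3,"rx":0,"ry":0,"rz":0,"grip":0},{"dx":35,"dy":-6.8,"dz":-0.3,"rx":0,"ry":0,"rz":0,"grip":0},{"dx":38,"dy":-6.9,"dz":-0.3,"rx":0,"ry":0,"rz":0,"grip":0},{"dx":40,"dy":-7,"dz":-0.3,"rx":0,"ry":0,"rz":0,"grip":0},{"dx":40,"dy":-7,"dz":-0.3,"rx":0,"ry":0,"rz":0,"grip":0},{"dx":40,"dy":-7,"dz":-0.3,"rx":0,"ry":0,"rz":0,"grip":0}])

```text
time: 12.62
ee_pos: [0.4337, 0.0842, 0.2002]
tcp_rot: [-2.313, -2.124, 0.003]
force: [0.1, 0.1, 0.2]
gripper_width: -0.001
finger_force: 0.0
```

Run:
```python
from h import *
p=camera("wrist");save(p,"w5")
s=arm.state();print(s["time"],s["ee_pos"],s["tcp_rot"],s["force"])
for q in("round_button","bar_button","square_button"):
    f=find(p,q)
    if f: print(q,f[0],np.round(f[1]),np.round(f[2]),ray(p,f[1],.028))
T=np.linalg.inv(p["pose"]);c=p["camera_matrix"]@(T[:3,:3]@[.4382,.132,.032]+T[:3,3]);print((c[:2]/c[2]))
```

```text
12.675 [0.43375056 0.08393631 0.20040481] [-2.31451247 -2.123227    0.00257555] [-0.45504034 -0.55694219  0.10637939]
round_button 0.77 [320. 125.] [300. 108. 340. 142.] [0.43863409 0.13685817]
bar_button 0.65 [320.  72.] [302.  54. 340.  89.] [0.44293958 0.18521585]
square_button 0.69 [321.  15.] [301.   0. 343.  30.] [0.44764467 0.23181086]
[320.09635551 130.90297437]
```

View pics/w5.png

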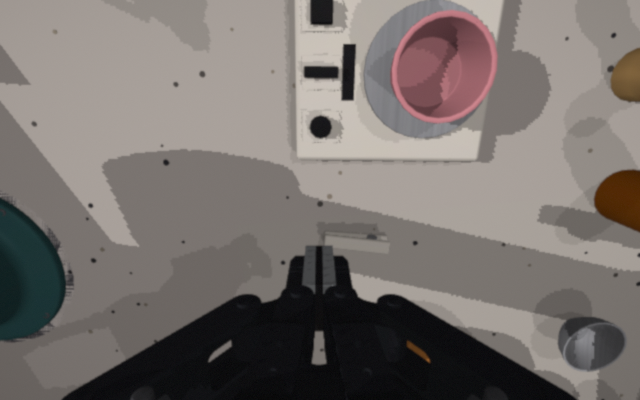

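The wrist view shows the round key at (320, 127), with the bar key (320, 72) and square key (321, 12) farther away. Combining the two views puts the round key at about (0.438, 0.134).

Run:
```python
from h import *
p=camera("wrist");print(ray(p,(320,127),.032))
s=arm.state();print(s["ee_pos"])
rows([(.438,.134,.05,0),(.438,.134,.033,0)],s["ee_pos"],s["tcp_rot"])
```

```text
[0.43919388 0.1352776 ]
[0.43408962 0.0838258  0.2011685 ]
{'dx': np.float64(5.03), 'dy': np.float64(-0.04), 'dz': np.float64(15.12), 'rz': 0}
{'dx': np.float64(5.03), 'dy': np.float64(-0.04), 'dz': np.float64(16.82), 'rz': 0}
```

Call:
arm_command(steps=[{"dx":2.5,"dy":0,"dz":0,"rx":0,"ry":0,"rz":0,"grip":0},{"dx":5,"dy":0,"dz":0,"rx":0,"ry":0,"rz":0,"grip":0},{"dx":5,"dy":0,"dz":4,"rx":0,"ry":0,"rz":0,"grip":0},{"dx":5,"dy":0,"dz":8,"rx":0,"ry":0,"rz":0,"grip":0},{"dx":5,"dy":0,"dz":12,"rx":0,"ry":0,"rz":0,"grip":0},{"dx":5,"dy":0,"dz":14,"rx":0,"ry":0,"rz":0,"grip":0},{"dx":5,"dy":0,"dz":15,"rx":0,"ry":0,"rz":0,"grip":0},{"dx":5,"dy":0,"dz":15.8,"rx":0,"ry":0,"rz":0,"grip":0},{"dx":5,"dy":0,"dz":15.8,"rx":0,"ry":0,"rz":0,"grip":0},{"dx":5,"dy":0,"dz":15.8,"rx":0,"ry":0,"rz":0,"grip":0}])

```text
time: 14.12
ee_pos: [0.4392, 0.1345, 0.0442]
tcp_rot: [2.314, 2.123, 0.002]
force: [-0.6, 0.4, -0.0]
gripper_width: 0.002
finger_force: 0.0
```

Run:
```python
from h import *
for i in range(4):
    p=camera("wrist");s=arm.state();print(s["time"],s["ee_pos"],s["force"])
save(p,"w6")
rows([(.438,.134,.032,0)],s["ee_pos"],s["tcp_rot"])
```

```text
14.175 [0.43920229 0.13449307 0.0441862 ] [-0.43490349 -0.07209128  0.13388496]
14.225 [0.43912323 0.13450135 0.04413193] [ 0.0270304   0.26496566 -0.57194735]
14.275 [0.43897849 0.13448325 0.04402195] [-0.12046844  0.24712542  0.04502006]
14.325 [0.43885789 0.13444828 0.04387901] [-0.41724554 -0.68688098 -0.5113936 ]
{'dx': np.float64(-0.05), 'dy': np.float64(-0.08), 'dz': np.float64(1.19), 'rz': 0}
```

View pics/w6.png

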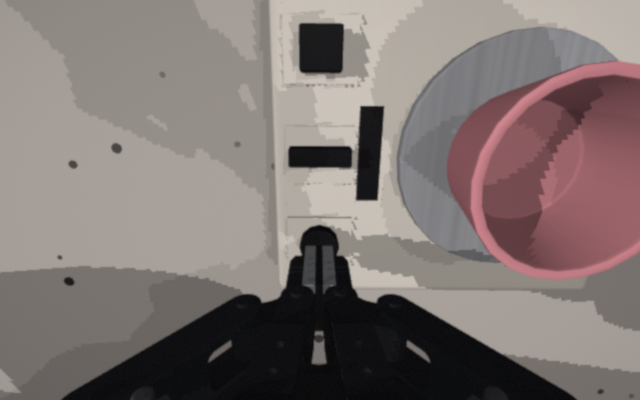

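The fingertips sit over the round key at about (320, 245), clear of the bar key (320, 157). Pressing slowly.

Call:
arm_command(steps=[{"dx":0.05,"dy":0,"dz":0.5,"rx":0,"ry":0,"rz":0,"grip":0},{"dx":0.05,"dy":0,"dz":0.9,"rx":0,"ry":0,"rz":0,"grip":0},{"dx":0.05,"dy":0,"dz":1.1,"rx":0,"ry":0,"rz":0,"grip":0},{"dx":0.05,"dy":0,"dz":1.25,"rx":0,"ry":0,"rz":0,"grip":0},{"dx":0.05,"dy":0,"dz":1.4,"rx":0,"ry":0,"rz":0,"grip":0},{"dx":0.05,"dy":0,"dz":1.5,"rx":0,"ry":0,"rz":0,"grip":0},{"dx":0.05,"dy":0,"dz":1.6,"rx":0,"ry":0,"rz":0,"grip":0},{"dx":0.05,"dy":0,"dz":1.6,"rx":0,"ry":0,"rz":0,"grip":0},{"dx":0.05,"dy":0,"dz":1.6,"rx":0,"ry":0,"rz":0,"grip":0}])

```text
time: 15.45
ee_pos: [0.4381, 0.1348, 0.0273]
tcp_rot: [-2.315, -2.124, 0.001]
force: [-3.1, -1.3, 3.5]
gripper_width: -0.001
finger_force: 1.9
```

Run:
```python
from h import *
for i in range(4):
    p=camera("wrist");s=arm.state();print(s["time"],s["ee_pos"],s["force"])
```

```text
15.5 [0.43816592 0.13474592 0.02728361] [-3.23597248 -0.39236892  4.02554576]
15.55 [0.43813704 0.13474534 0.02725506] [-2.62876494 -1.42239591  2.9705677 ]
15.6 [0.43819538 0.13478913 0.027276  ] [-2.41731939 -0.45546129  4.23291428]
15.65 [0.43829711 0.13478675 0.0272864 ] [-2.18789356 -0.5845576   4.28864888]
```

The key is about 4.7 mm down at about 4 N, so it counts as pressed and hasn't reached the stop. Releasing and withdrawing.

Call:
arm_command(steps=[{"dx":0,"dy":0,"dz":-0.2,"rx":0,"ry":0,"rz":0,"grip":0},{"dx":0,"dy":0,"dz":-0.5,"rx":0,"ry":0,"rz":0,"grip":0},{"dx":0,"dy":0,"dz":-1.5,"rx":0,"ry":0,"rz":0,"grip":0},{"dx":0,"dy":0,"dz":-4,"rx":0,"ry":0,"rz":0,"grip":0},{"dx":0,"dy":0,"dz":-8,"rx":0,"ry":0,"rz":0,"grip":0},{"dx":0,"dy":0,"dz":-12,"rx":0,"ry":0,"rz":0,"grip":0},{"dx":-3,"dy":0,"dz":-16,"rx":0,"ry":0,"rz":0,"grip":0},{"dx":-6,"dy":0,"dz":-18,"rx":0,"ry":0,"rz":0,"grip":0},{"dx":-6,"dy":0,"dz":-18,"rx":0,"ry":0,"rz":0,"grip":0},{"dx":-6,"dy":0,"dz":-18,"rx":0,"ry":0,"rz":0,"grip":0}])

```text
time: 16.9
ee_pos: [0.4331, 0.0753, 0.207]
tcp_rot: [-2.315, -2.123, -0.001]
force: [-0.5, 0.1, 0.1]
gripper_width: 0.006
finger_force: 0.0
```

Run:
```python
from h import *
s=arm.state();print(s["time"],s["ee_pos"],s["force"])
p=camera("wrist");q=camera("scene")
a=cv2.hconcat([cv2.resize(p["image"],(400,250)),cv2.resize(q["image"][120:320,120:440],(400,250))])[:,:,::-1]
cv2.imwrite("pics/end.png",a)
```

```text
16.9 [0.43309829 0.07530846 0.20703497] [-0.46826606  0.09360118  0.07924369]
```

View pics/end.png

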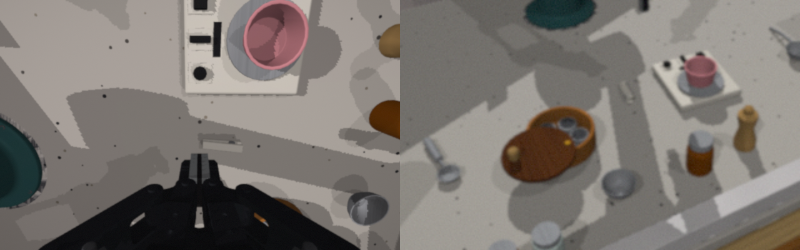

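The lid is still swung open, with the knob at (513, 155) in the right half. The round key is up again at (200, 73) in the left half, nothing else looks disturbed, and the arm is clear. Handing in.

```bash
python3 -c "
from bench import arm
print(arm.close_job())"
```

```text
the job is handed in; nothing more can be done
None
```

The job is done and handed in at about 17 s: the lid was pushed open to about 1.58 rad and stayed there, then the round button was pressed about 4.7 mm at roughly 4 N and released, and nothing else on the counter looked disturbed.

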